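Pin the drilling template and set the centre punch on the mark

TASK

Pin down the drilling template: lift the steel locating pin out of the wooden tool stand and drop it end-down into the template's empty hole, fully home, and let go of it. Then take the spring-nosed centre punch from the stand and hold it upright with its point on the crossing of the pencilled cross in the template's window, pressed down lightly so that its nose is pushed about halfway in (never all the way, or it would fire). Finish while still holding it there, and leave the dowel, the wax tin and the sanding block where they are.

Things in the scene. Friction and masses are not known exactly. Their poses are not given: they have to be found in the camera images.
- template: Fixture fixed to the table: light wooden board 100 x 220 x 30 mm (x, y, z) under a 4 mm aluminium plate (its top 34 mm above the table). A window 60 x 84 mm (x, y) in the middle of the plate shows the bare wood, 30 mm above the table. At y = -78 mm a first pin is already in, fixed, 48 mm tall above the plate; at y = +78 mm is the empty hole. Origin: centre of the underside, z up
- pin_hole (a point): centre of the mouth of the empty hole, level with the plate's top face (34 mm above the table); hole 12 mm in diameter, 32 mm deep; axes parallel to the template's
- cross_mark: black pencilled cross, two lines 34 mm long and 2 mm wide, on the bare wood in the template's window; origin at the crossing, on the wood's surface (30 mm above the table). It lies anywhere in the window's middle
- stand: wooden tool stand, block 200 x 60 x 55 mm (x, y, z) fixed to the table, with three holes 12 mm in diameter, 48 mm deep, on its centre line at x = -65, 0 and +65 mm; origin: centre of the underside. Pin, punch and dowel stand upright in the holes, one each, in any order
- pin: short steel pin in the stand, 70 g: round shank 10 mm thick, 26 mm long, last 4 mm tapered; collar 18 mm wide, 6 mm high; on it a flat tab to grip, 22 (x) x 12 (y) x 42 mm, top 48 mm above the origin. Origin: centre of the collar's underside, which rests on the stand's top and, fully home, on the template's plate; z up. In the stand its y (the thin way) is the stand's y
- punch: centre punch in the stand, 120 g, the taller metal one: brass collar 20 mm wide, 6 mm high; dark body 14 x 14 mm up to 64 mm, round brass cap to 72 mm above the origin; below, a 10 mm shank 22 mm long and a thin nose, point 40 mm below the origin when out. Origin: centre of the collar's underside, which rests on the stand's top; z up. In the stand its flats are parallel to the stand's sides
- punch_point (a point): the point of the punch's nose, moves with the nose
- punch_nose (a joint): how far the punch's nose is pushed in, m: 0 fully out, 0.010 fully in (the punch would fire); spring: 2 N to start moving, 4 N at 0.005, 6 N at 0.010
- dowel: plain light wooden dowel 10 mm in diameter, 110 mm long, standing in the stand; to be left alone; origin at its foot
- wax_tin: round green tin 71 mm in diameter, 36 mm high, bystander; origin: centre of its underside
- sanding_block: cork sanding block 37 x 87 x 24 mm, bystander; origin: centre of its underside
Things that resemble listed ones, but are neither listed nor needed, are in the scene too. Leave any pink or turquoise look-alike of the pin alone.

How it is judged:
By the outcome, as a careful person would: the job done as asked, in the order asked, and still so for the second after the job is handed in, while the arm keeps its last pose, push and grip.
It also fails if it takes over 54 s, if anything falls off the work surface, if the arm or the gripper's body presses on something with over 40 N, if the wrist force passes 120 N, or if a joint passes its speed limit or range.

ROBOT

A 6-joint arm with a two-finger parallel gripper is mounted at the origin on a cart in front of the work surface, level with it; the furniture and walls round the work are solid. World frame = base frame: x ahead of the robot, y to its left, z up, the work surface at z = 0. Lengths are in mm, angles in rad, forces in N, time in s.
With the tool pointing down it reaches from about 350 to 875 mm from the base axis. Payload 4.2 kg.
Tool frame: the origin (TCP) lies between the finger pads; the fingertips stand 22 mm ahead of it and the grasp point (between the pads) lies 3 mm ahead of it; z points along the fingers, y is the direction in which the jaws open and shut (so a half turn about z gives the same grasp; the last joint's range is limited). The gripper opens to 87 mm and grips with 3 to 60 N. Pads are 19 mm wide; open, the fingers measure 117 mm over their backs; the gripper's body (75 mm by 190 mm) begins 51 mm behind the grasp point.
Start: joints at [-1.006, 0.385, 0.008, 0, -1.194, -0.259], TCP at [188.176, -595.977, 224.35] pointing down, gripper open.
Joint ranges: [-3.14, 3.14], [-1.21, 2.06], [-1.07, 1.41], [-3.16, 2.05], [-2.99, -0.16], [-3.1, 3.1]. Speed limits (rad/s): [2.79, 2.79, 3.14, 3.14, 3.14, 3.14].

INTERFACE

Orientations are given as [roll, pitch, yaw] about the fixed x, y, z axes, in that order (R = Rz(yaw) Ry(pitch) Rx(roll)).
In Python, from bench import * gives the robot as it stands.
- The arm moves only by the tool step_arm, never from a script. Its argument "increments" is one flat list of numbers, 7 for each row, row after row: the closure, from 0 (fully open) to 1 (shut), then the shift along the tool's x, y, z in cm, then the turn, a rotation vector about the tool's x, y, z in degrees. In form: [jaw, x, y, z, rx, ry, rz, jaw, x, y, z, rx, ry, rz, ...]. A call has 1 to 8 rows; each row is the pose to reach, as a shift and turn from the pose commanded when the call began, along the tool's axes at that moment; what a row does not reach only later rows make up. A row lasts 1/8 s, in which the tool goes at most 62.5 mm and 10.7 degrees, less where a joint would pass 70% of its speed; a pose out of reach is approached as far as the arm can. A call with a gripper value outside its range is refused whole. The fingers move at their own pace and stop on an object; the grip force is fixed at half the most. Time passes only in rows, so rows that repeat a pose let the fingers close. It gives the time, the measured TCP pose, the force and the opening at its end, in the units of the state.
- observe(): the state, without advancing time (a new reading comes with each control period).
- get_image(name): name is "side" or "top" or "wrist"; returns the picture (400x640x3 uint8, red, green, blue); there is no depth.
- get_calibration(name): a dict with "camera_matrix" (3x3 intrinsics, pixels), "origin" and "rotation" of the camera in the world. Camera axes: x right, y down, z forward; pixel columns grow to the right and rows downward; lengths in mm; the calibration is good to about 2 mm. A picture is of the moment at which its call begins: read the wrist's pose just before it. get_calibration takes no time and is no camera call; for the wrist camera it gives the pose at the moment of the call.
- hand_in(): hands the job in, once; it reports no verdict.
Trained networks look in the newest picture that a camera, given by its name, has taken for a name from the list of things; names that differ only in an ending like _2 or _b are one class to them, and where a whole thing is asked for, a point or a joint stands for the part that bears it (a point fixed in the world has none). Each returns a list of dicts, best first, with "score" (0 to 1); they miss things now and then, are a little off and sometimes report something else, mostly with a low value. They report only what shows in the picture. A call takes as long as a camera call. They do not tell look-alikes from the thing itself.
- masks_of(camera, target): "mask" (400x640 bool, what is visible of it).
- landmark_of(camera, target): "centre" ([x, y, z] in mm, in world coordinates, good to about 4 mm: a listed point, or the origin of a listed thing).
The state is a dict: "clock": time; "qpos": joint angles; "joint_vel": joint speeds; "joint_efforts": joint torques, N m; "tool_pos": TCP position; "tcp_rot": TCP orientation; "ft_force": force on the tool from outside, world axes, zero at the start; "torque": the same for the moment, N m; "opening": finger opening in mm.
Only numpy, scipy, OpenCV 4.12 (cv2) and the standard library are available. Lean on these libraries where they do the work, as an engineer would, in place of code of your own. Each camera call takes 0.05 s, during which the arm holds its last target. There are 200 camera calls.

## Working session

There is one attempt and no reset: what is moved stays moved. The work goes in short steps, Python scripts to look and compute and a tool call to move; the robot and the scene stay as the last step left them, time stands still between calls to the robot, and variables do not carry over. Pictures are saved under pics/ and viewed, about 8 in all and at most 12, crops included, and the job is handed in when it is done.

Besides the shell and the picture viewer there is one more tool, called after "Call:" as a command line: name --argument value ..., lists and objects as JSON in quotes. step_arm: Moves the arm, as the interface text tells. Its arguments: {"type":"object","properties":{"increments":{"type":"array"}},"required":["increments"]}

```bash
mkdir -p pics; ls; python3 - <<'E'
from bench import *
import cv2,numpy as np
print(observe())
ims=[]
for c in("top","side"):
    im=get_image(c); cv2.imwrite(f"pics/{c}0.png",im[:,:,::-1])
    k=get_calibration(c); print(c,k)
    for t in("template","pin_hole","cross_mark","stand","pin","punch","dowel","wax_tin","sanding_block"):
        try: print(c,t,[(round(d["score"],2),np.round(d["centre"]).tolist()) for d in landmark_of(c,t)])
        except Exception as e: print(t,e)
print(observe()["clock"])
E
```

```text
pics
{'clock': 0.0, 'qpos': array([-1.00641786e+00,  3.85554130e-01,  6.61133552e-03, -4.85724926e-04,
       -1.19397095e+00, -2.58605933e-01]), 'joint_vel': array([ 0.00091998, -0.00157251, -0.00184338,  0.00014457,  0.00031681,
        0.00020965]), 'joint_efforts': array([-2.14196302e-04, -3.90666854e+01,  1.87398773e+01,  4.21966285e+00,
        1.09824733e-02, -1.86050761e-04]), 'tool_pos': array([ 187.98231046, -595.43488345,  223.25734737]), 'tcp_rot': array([ 3.13943021e+00, -1.05242945e-04, -2.83599922e+00]), 'ft_force': array([ 0.45721832,  0.81107736, -0.39388826]), 'torque': array([ 0.04471138,  0.00686026, -0.05117565]), 'opening': 87.06190254047365}
top {'camera_matrix': array([[434.02618826,   0.        , 317.11800373],
       [  0.        , 434.02618826, 198.02952985],
       [  0.        ,   0.        ,   1.        ]]), 'origin': array([ 338.87669561,  -36.23154006, 1164.0208314 ]), 'rotation': array([-2.978165  ,  0.0115697 , -1.57828971])}
top template [(0.63, [509.0, 42.0, -2.0]), (0.56, [502.0, 116.0, 31.0]), (0.37, [541.0, -252.0, 54.0])]
top pin_hole [(0.89, [
[... 424 characters left out ...]
mera_matrix': array([[366.29140255,   0.        , 315.36913738],
       [  0.        , 366.29140255, 196.37560445],
       [  0.        ,   0.        ,   1.        ]]), 'origin': array([ 363.42495569, -801.53640821,  604.04084258]), 'rotation': array([-2.14467845, -0.01433354, -0.21337008])}
side template [(0.81, [504.0, 43.0, -1.0])]
side pin_hole [(0.82, [505.0, 120.0, 33.0])]
side cross_mark []
side stand [(0.77, [540.0, -252.0, -2.0])]
side pin [(0.64, [683.0, -179.0, 25.0]), (0.53, [607.0, -252.0, 54.0]), (0.5, [575.0, -355.0, 27.0])]
side punch [(0.66, [545.0, -256.0, 51.0])]
side dowel []
side wax_tin [(0.65, [385.0, 264.0, -2.0])]
side sanding_block [(0.61, [675.0, -85.0, -2.0])]
1.0
```

View pics/top0.png

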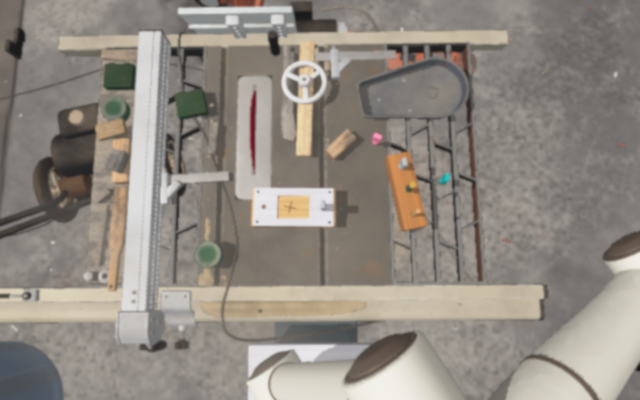

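View pics/side0.png

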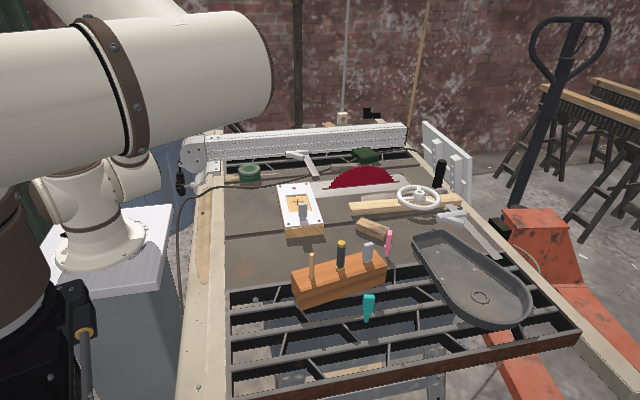

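The top view shows the template at about (293,207), with the cross at (291,207) and the hole at (263,207). The stand is at (406,190). Pin candidates are:
- the grey one in the stand's upper hole, at (405,163) in the top view and (368,250) in the side view
- the pink one at (377,138)
- the turquoise one at (445,178)

Only the grey steel one in the stand fits the description. The punch (dark, brass cap) is in the middle hole and the dowel is in the near hole.

```bash
cat > h.py <<'E'
from bench import *
import numpy as np, cv2
from scipy.spatial.transform import Rotation as R
def tool(o=None):
    o=o or observe(); return np.array(o["tool_pos"]),R.from_euler("xyz",o["tcp_rot"])
def cam(c):
    k=get_calibration(c); return np.array(k["camera_matrix"]),np.array(k["origin"]),R.from_euler("xyz",k["rotation"])
def plan(pos,jaw_deg,frm=None):
    """increments to put TCP at pos, pointing down, jaw axis at jaw_deg in world (mod 180, nearest)"""
    p,r=frm or tool()
    cur=np.degrees(np.arctan2(*r.apply([0,1,0])[[1,0]]))
    j=cur+((jaw_deg-cur+90)%180-90)
    t=R.from_euler("xyz",[180,0,j+90],degrees=True)
    print("shift cm",np.round(r.inv().apply(np.array(pos)-p)/10,2),"turn deg",np.round((r.inv()*t).as_rotvec(degrees=True),1),"from",np.round(p,1),np.round(cur,1))
def ray(c,uv,z):
    K,o,r=cam(c); d=r.apply(np.linalg.inv(K)@[uv[0],uv[1],1]); return o+d*(z-o[2])/d[2]
def proj(c,P):
    K,o,r=cam(c); q=K@r.inv().apply(np.array(P)-o); return q[:2]/q[2]
def marks(c,ts):
    for t in ts: print(c,t,[(round(d["score"],2),np.round(d["centre"],1).tolist()) for d in landmark_of(c,t)])
E
python3 - <<'E'
from h import *
K,o,r=cam("wrist"); p,t=tool()
print(K, t.inv().apply(o-p), (t.inv()*r).as_matrix().round(3))
plan([540,-255,300],99)
E
```

```text
[[316.49633065   0.         319.53210104]
 [  0.         316.49633065 197.47279405]
 [  0.           0.           1.        ]] [  66.40303466   -0.20787759 -159.58477698] [[-0.001 -0.969 -0.245]
 [ 1.    -0.    -0.001]
 [ 0.001 -0.245  0.969]]
shift cm [-43.82  21.93  -7.57] turn deg [0.  0.  8.5] from [ 188.2 -596.   224.3] 107.5
```

Call:
step_arm --increments '[0,-43,22,-5,0,0,8.5,0,-43,22,-5,0,0,8.5,0,-43,22,-5,0,0,8.5,0,-43,22,-5,0,0,8.5,0,-43,22,-5,0,0,8.5,0,-43,22,-5,0,0,8.5,0,-43,22,-5,0,0,8.5,0,-43,22,-5,0,0,8.5]'

```text
clock: 2.0
tool_pos: [533.6, -254.7, 274.8]
tcp_rot: [-3.141, 0.001, -2.983]
ft_force: [-0.5, -0.0, -0.0]
opening: 86.9
```

Call:
step_arm --increments '[0,-1,0,0,0,0,0,0,-1,0,0,0,0,0]'

```text
clock: 2.25
tool_pos: [542.0, -255.1, 273.8]
tcp_rot: [3.141, -0.001, -2.984]
ft_force: [-0.1, 0.3, 0.1]
opening: 87.0
```

```bash
python3 - <<'E'
from h import *
print(tool()[0])
im=get_image("wrist"); cv2.imwrite("pics/w1.png",im[:,:,::-1])
marks("wrist",["stand","pin","punch","dowel","punch_point"])
for P in([606,-246,103],[545,-255,127],[482,-266,117]): print(proj("wrist",P))
E
```

```text
[ 542.00769841 -255.09842556  273.83406093]
wrist stand [(0.62, [538.2, -253.6, -0.0])]
wrist pin [(0.73, [607.1, -240.4, 56.9]), (0.68, [682.6, -180.5, 26.1]), (0.56, [572.4, -354.7, 29.5])]
wrist punch [(0.93, [542.4, -252.8, 54.3]), (0.75, [506.4, 119.0, 31.1])]
wrist dowel [(0.69, [681.8, -90.1, -1.1]), (0.42, [477.6, -269.1, 7.4])]
wrist punch_point [(0.44, [506.9, 119.1, 32.8])]
[319.90390258 239.43669769]
[320.46014276 190.40310545]
[319.32778118 124.25542467]
```

View pics/w1.png

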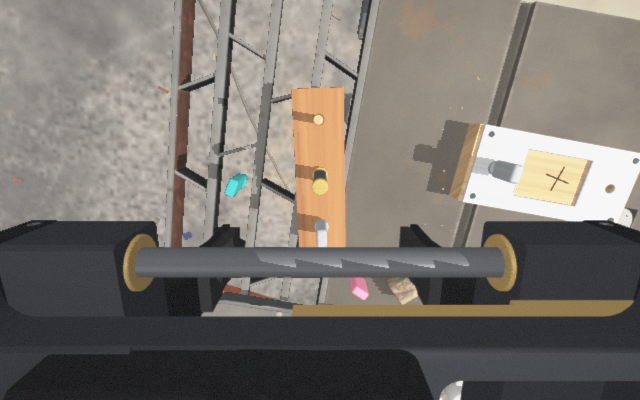

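The wrist view shows the dowel at (318,119), the punch at (320,180), the steel pin at (322,230), pink at (360,287) and turquoise at (237,185). The cross is at (560,178) and the hole at (610,188). Next I'll confirm the pin in an enlarged crop.

```bash
python3 - <<'E'
from h import *
im=cv2.imread("pics/w1.png")
a=cv2.resize(im[80:250,270:370],None,fx=3.5,fy=3.5,interpolation=cv2.INTER_CUBIC)
b=cv2.resize(im[115:225,450:640],(399,231),interpolation=cv2.INTER_CUBIC)
c=np.zeros((a.shape[0],a.shape[1]+410,3),np.uint8); c[:,:a.shape[1]]=a; c[:231,a.shape[1]+10:a.shape[1]+409]=b
cv2.imwrite("pics/c1.png",c)
for n,uv,z in(("dowel",(318,119),117),("cap",(320,175),127),("pin",(321.5,226),103),("cross",(559,178),30),("hole",(610,188),34)): print(n,ray("wrist",uv,z).round(1))
# stand edges (orange)
hsv=cv2.cvtColor(im,cv2.COLOR_BGR2HSV)
L=[];Rr=[]
m=(hsv[:,:,1]>110)&(hsv[:,:,0]<20)&(hsv[:,:,2]>120)
for v in range(95,240,4):
    x=np.flatnonzero(m[v,280:360])+280
    if len(x)>20: L.append(ray("wrist",(x[0],v),55)[:2]);Rr.append(ray("wrist",(x[-1],v),55)[:2])
for E in(L,Rr):
    E=np.array(E); f=np.polyfit(E[:,0],E[:,1],1); print("edge angle",np.degrees(np.arctan(f[0])),"y at x=540",np.polyval(f,540))
E
```

```text
dowel [ 477.3 -268.   117. ]
cap [ 529.7 -257.9  127. ]
pin [ 590.1 -246.7  103. ]
cross [502.8  51.4  30. ]
hole [505.  117.8  34. ]
edge angle 10.480500591853163 y at x=540 -286.0066785162624
edge angle 10.497322723749688 y at x=540 -227.2841782733545
```

View pics/c1.png

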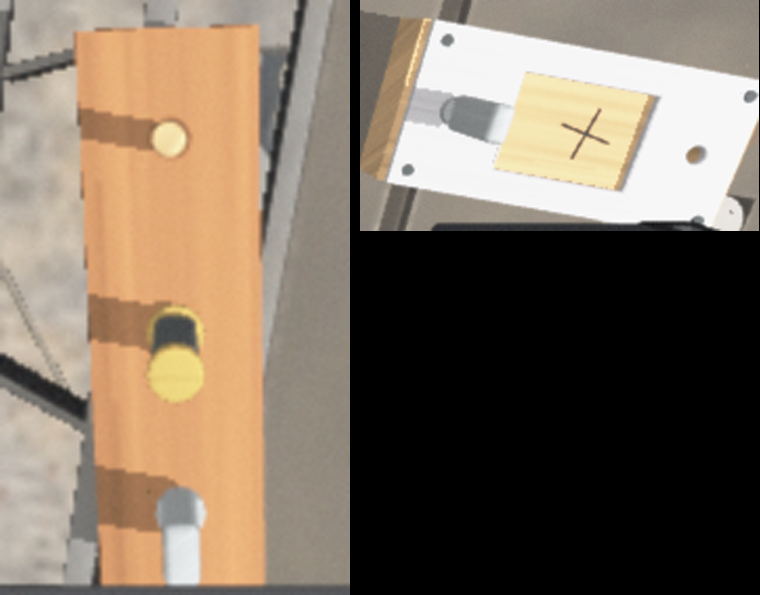

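The crop confirms it: the grey steel pin, with round collar and flat tab, stands in the stand's far hole. I'll compute the grasp.

```bash
python3 - <<'E'
from h import *
S=lambda u,v:(270+u/3.5,80+v/3.5)
d=ray("wrist",S(169,139),117)[:2];c=ray("wrist",S(176,374),127)[:2];p=ray("wrist",S(182,512),61)[:2]
print(d,c,p,np.linalg.norm(c-d),np.linalg.norm(p-c),np.degrees(np.arctan2(*(p-d)[::-1])))
for n,uv,z in(("cross",(557.6,178.3),30),("hole",(610.5,188.8),34)): print(n,ray("wrist",uv,z).round(1))
m=(d+c+p)/3; a=np.radians(10.4); pin=m+65*np.array([np.cos(a),np.sin(a)]); print("centre",m,"pin",pin)
plan([*pin,150],100.4); plan([*pin,93],100.4)
E
```

```text
[ 477.90291218 -267.66623285] [ 541.46111774 -255.73128628] [ 604.89266562 -243.5288898 ] 64.66906867619446 64.59457984826884 10.762012451521793
cross [503.5  49.8  30. ]
hole [505.9 118.8  34. ]
centre [ 541.41889851 -255.64213631] pin [ 605.35104412 -243.90839187]
shift cm [-6.54  0.2  12.45] turn deg [-0.   0.  -1.5] from [ 541.  -256.   274.5] 98.9
shift cm [-6.54  0.2  18.15] turn deg [-0.   0.  -1.5] from [ 541.  -256.   274.5] 98.9
```

Call:
step_arm --increments '[0,-6.45,0.15,6,0,0,-1.5,0,-6.45,0.15,11,0,0,-1.5,0,-6.45,0.15,14,0,0,-1.5,0,-6.45,0.15,18.1,0,0,-1.5,0,-6.45,0.15,18.1,0,0,-1.5,0,-6.45,0.15,18.1,0,0,-1.5]'

```text
clock: 3.3
tool_pos: [606.3, -244.4, 95.3]
tcp_rot: [-3.14, 0.002, -2.958]
ft_force: [1.2, 0.0, -0.0]
opening: 87.0
```

```bash
python3 - <<'E'
from h import *
print(tool()[0])
im=get_image("side"); ims=im[200:330,260:430]; 
w=get_image("wrist")
a=cv2.resize(ims[:,:,::-1],(480,367),interpolation=cv2.INTER_CUBIC); b=cv2.resize(w[150:330,200:440,::-1],(320,240))
c=np.zeros((367,800,3),np.uint8); c[:,:480]=a; c[:240,480:]=b; cv2.imwrite("pics/c2.png",c)
E
```

```text
[ 606.31043266 -244.38081631   95.28271831]
```

View pics/c2.png

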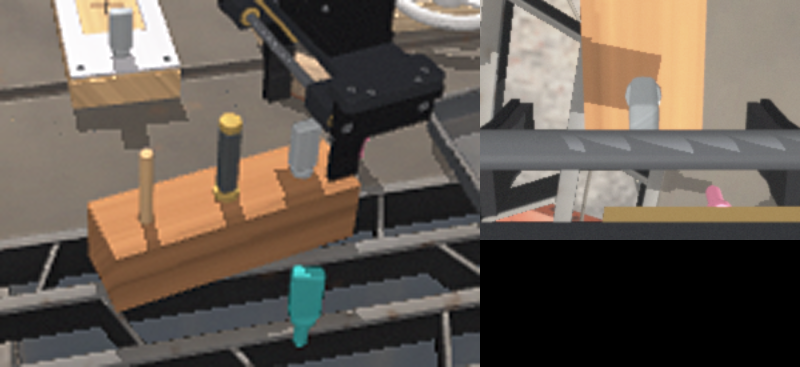

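The pin stands between the open jaws, so I'll close.

Call:
step_arm --increments '[1,0,0,0,0,0,0,1,0,0,0,0,0,0,1,0,0,0,0,0,0,1,0,0,0,0,0,0,1,0,0,0,0,0,0,1,0,0,0,0,0,0,1,0,0,0,0,0,0]'

```text
clock: 4.28
tool_pos: [605.3, -243.6, 93.3]
tcp_rot: [3.142, -0.0, -2.958]
ft_force: [0.7, 0.6, -0.6]
opening: 25.4
```

Call:
step_arm --increments '[1,0,0,0,0,0,0,1,0,0,0,0,0,0,1,0,0,0,0,0,0]'

```text
clock: 4.65
tool_pos: [605.3, -243.6, 93.3]
tcp_rot: [3.142, -0.0, -2.958]
ft_force: [-0.2, 0.4, -0.7]
opening: 11.9
```

Gripped at 11.9 mm, which is the tab's thickness. Now I'll lift and go to look at the hole.

Call:
step_arm --increments '[1,0,0,-5,0,0,0,1,0,0,-10.5,0,0,0,1,0,7,-10.5,0,0,0,1,0,13,-10.5,0,0,0,1,0,20,-10.5,0,0,0,1,0,26,-10.5,0,0,0,1,0,33,-10.5,0,0,0,1,0,33,-10.5,0,0,0]'

```text
clock: 5.65
tool_pos: [544.2, 83.9, 198.5]
tcp_rot: [3.141, 0.0, -2.954]
ft_force: [-0.2, 0.2, -0.9]
opening: 11.5
```

Call:
step_arm --increments '[1,0,0,0,0,0,0,1,0,0,0,0,0,0]'

```text
clock: 5.9
tool_pos: [545.1, 79.9, 198.2]
tcp_rot: [-3.141, -0.001, -2.959]
ft_force: [0.6, -0.7, -1.3]
opening: 11.4
```

```bash
python3 - <<'E'
from h import *
im=get_image("wrist"); cv2.imwrite("pics/w2.png",im[:,:,::-1])
print(tool()[0]); marks("wrist",["pin_hole","cross_mark","pin","template"])
for P in([505.9,118.8,34],[503.5,49.8,30]): print(proj("wrist",P))
E
```

```text
[545.20307987  79.65950127 198.19450934]
wrist pin_hole [(0.59, [504.8, 119.2, 32.8])]
wrist cross_mark [(0.65, [503.8, 50.8, 30.5])]
wrist pin [(0.85, [545.5, 79.4, 163.1])]
wrist template [(0.57, [503.7, 43.9, 1.7])]
[364.63505298 152.58867309]
[298.45839968 137.59005903]
```

View pics/w2.png

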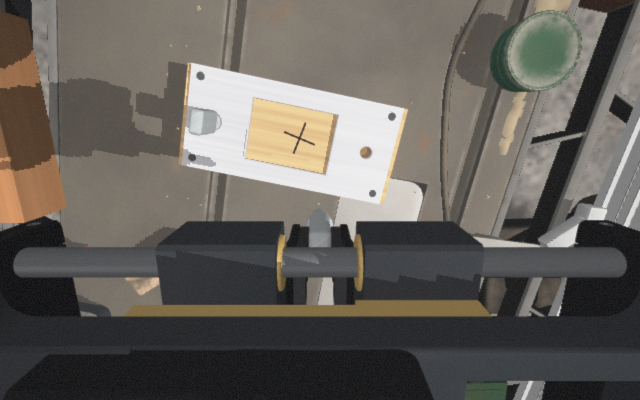

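The hole is at (366,152), the cross at (299,137) and the held pin's collar at about (319,215). I'll refine these at sub-pixel level.

```bash
python3 - <<'E'
from h import *
im=cv2.imread("pics/w2.png"); g=cv2.cvtColor(im,cv2.COLOR_BGR2GRAY)
h=g[142:163,355:376]; m=h<170
ys,xs=np.nonzero(m); cl=cv2.connectedComponentsWithStats(m.astype(np.uint8)); print(cl[2][1:],cl[3][1:]+[355,142])
i=1+np.argmax(cl[2][1:,4]); huv=cl[3][i]+[355,142]; print("hole",huv,ray("wrist",huv,34).round(1))
w=g[118:158,280:318]; m=(w<95).astype(np.uint8); cl=cv2.connectedComponentsWithStats(m); i=1+np.argmax(cl[2][1:,4])
ys,xs=np.nonzero(cl[1]==i); 
P=np.array([ray("wrist",(x+280,y+118),30)[:2] for x,y in zip(xs,ys)]); print("cross",len(P),"mean",P.mean(0),"min",P.min(0),"max",P.max(0))
print("landmark-ish px",xs.mean()+280,ys.mean()+118)
p,t=tool(); print("pin collar bottom expected px",proj("wrist",p+t.apply([0,0,38])),proj("wrist",p+t.apply([0,0,64])))
cv2.imwrite("pics/c3.png",np.hstack([cv2.resize(im[185:265,280:360],(480,480),interpolation=cv2.INTER_CUBIC),cv2.resize(im[115:165,280:300+10],(288,480),interpolation=cv2.INTER_CUBIC)]))
E
```

```text
[[  5   5  12  11 106]] [[365.39622642 152.1509434 ]]
hole [365.39622642 152.1509434 ] [505.3 119.5  34. ]
cross 65 mean [503.95026526  50.22824161] min [489.17206349  35.43990684] max [518.94311557  65.51824536]
landmark-ish px 298.8 138.07692307692307
pin collar bottom expected px [320.16840258 221.71249225] [320.13505779 210.43011689]
```

View pics/c3.png

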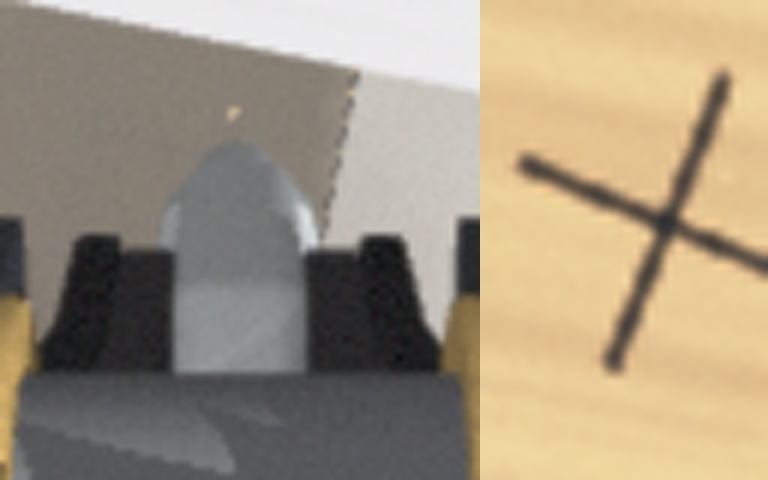

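Call:
step_arm --increments '[1,3.18,4.6,0,0,0,0,1,3.18,4.6,4,0,0,0,1,3.18,4.6,9,0,0,0,1,3.18,4.6,9,0,0,0,1,3.18,4.6,9,0,0,0]'

```text
clock: 6.78
tool_pos: [506.9, 120.5, 109.9]
tcp_rot: [-3.142, 0.003, -2.958]
ft_force: [0.3, -0.5, -0.7]
opening: 11.7
```

```bash
python3 - <<'E'
from h import *
P=[];I=[]
for i in range(4):
    im=get_image("side"); o=observe(); P.append([*o["tool_pos"],o["ft_force"][2],o["tcp_rot"][2]])
print(np.mean(P,0).round(3),np.std(P,0).round(3))
p,t=tool();
t0=proj("side",[505.4,119.3,34]); tip=np.mean(P,0)[:3]-[0,0,64]; print(t0,proj("side",tip))
w=get_image("wrist")
u,v=map(int,t0); a=cv2.resize(im[v-45:v+25,u-45:u+45,::-1],(540,420),interpolation=cv2.INTER_CUBIC)
b=cv2.resize(w[150:250,280:360,::-1],(240,300),interpolation=cv2.INTER_CUBIC)
c=np.zeros((420,780,3),np.uint8);c[:,:540]=a;c[:300,540:]=b;cv2.imwrite("pics/c4.png",c)
E
```

```text
[506.935 120.742 110.41   -0.897  -2.958] [0.234 0.038 0.146 0.168 0.   ]
[293.72812321 187.33301889] [294.0865927  183.45710923]
```

View pics/c4.png

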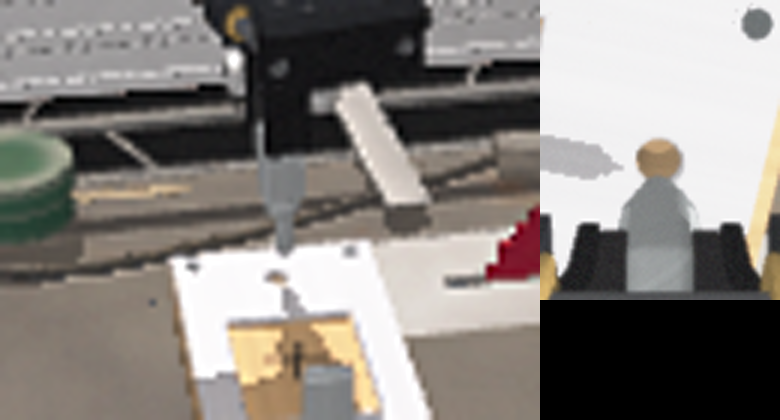

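The wrist view shows the hole just beyond the pin at about (319.7,203), aligned sideways. I'll compute the offset from this near view.

```bash
python3 - <<'E'
from h import *
w=get_image("wrist").astype(int); p,t=tool(); print(p)
s=w[:,:,0]-w[:,:,2]   # hole looks brown
m=(s>25).astype(np.uint8); m[:,:300]=0;m[:,340:]=0;m[:185]=0;m[225:]=0
ys,xs=np.nonzero(m); print(len(xs),xs.min(),xs.max(),ys.min(),ys.max())
rows={y:(xs[ys==y].min(),xs[ys==y].max()) for y in sorted(set(ys))}; print(rows)
# upper-rim points at z=34: fit a circle of r=6
B=[]
for y,(a,b) in rows.items():
    B+= [ray("wrist",(a-.5,y),34)[:2],ray("wrist",(b+.5,y),34)[:2]] if y<rows and False else []
for x in sorted(set(xs)): B.append(ray("wrist",(x,ys[xs==x].min()-.5),34)[:2])
B=np.array(B)
from scipy.optimize import least_squares
f=least_squares(lambda c:np.hypot(*(B-c).T)-6,B.mean(0)+[5,0],loss="soft_l1",f_scale=.3); print("hole",f.x,np.round(f.fun,1))
tip=t.inv().apply(np.array([*f.x,34])-p); print("hole in tool frame",tip)
E
```

```text
[506.05803931 120.5205141  109.56817773]
150 312 326 197 208
{np.int64(197): (np.int64(316), np.int64(321)), np.int64(198): (np.int64(315), np.int64(323)), np.int64(199): (np.int64(314), np.int64(324)), np.int64(200): (np.int64(313), np.int64(325)), np.int64(201): (np.int64(313), np.int64(325)), np.int64(202): (np.int64(312), np.int64(326)), np.int64(203): (np.int64(312), np.int64(326)), np.int64(204): (np.int64(312), np.int64(326)), np.int64(205): (np.int64(312), np.int64(326)), np.int64(206): (np.int64(312), np.int64(325)), np.int64(207): (np.int64(313), np.int64(325)), np.int64(208): (np.int64(314), np.int64(324))}Traceback (most recent call last):
  File "<stdin>", line 10, in <module>
TypeError: '<' not supported between instances of 'int' and 'dict'
```

```bash
python3 - <<'E'
from h import *
for i in range(3):
    get_image("side"); p,t=tool()
    K,o,r=cam("wrist")
    H=ray("wrist",(319.0,203.7),34); print(H.round(1),p.round(1),"hole in tool frame",t.inv().apply(H-p).round(2), "width mm", 15/316.5*np.linalg.norm(H-o))
    print(t.apply([0,0,1]).round(4), proj("wrist",p+t.apply([0,0,75])))
E
```

```text
[504.1 119.3  34. ] [505.9 120.5 109.3] hole in tool frame [ 2.05 -0.86 75.27] width mm 11.539719747027839
[ 1.6e-03  9.0e-04 -1.0e+00] [320.11323103 206.36189452]
[503.9 119.2  34. ] [505.7 120.4 109. ] hole in tool frame [ 2.12 -0.87 75.03] width mm 11.527678194977401
[ 1.1e-03  6.0e-04 -1.0e+00] [320.13150645 206.3620184 ]
[503.7 119.2  34. ] [505.6 120.4 108.8] hole in tool frame [ 2.16 -0.85 74.81] width mm 11.51767002492528
[ 7.e-04  4.e-04 -1.e+00] [320.10132253 206.33891274]
```

Call:
step_arm --increments '[1,0.26,-0.04,0,0,0,0,1,0.26,-0.04,0.4,0,0,0,1,0.26,-0.04,0.8,0,0,0,1,0.26,-0.04,1.1,0,0,0,1,0.26,-0.04,1.4,0,0,0,1,0.26,-0.04,1.4,0,0,0]'

```text
clock: 7.98
tool_pos: [502.8, 119.4, 94.0]
tcp_rot: [-3.141, -0.001, -2.958]
ft_force: [-0.6, -0.8, -1.2]
opening: 11.8
```

No contact with the tip below the plate top, so it has entered. I'll continue down.

Call:
step_arm --increments '[1,0,0,0.4,0,0,0,1,0,0,0.8,0,0,0,1,0,0,0.8,0,0,0]'

```text
clock: 8.35
tool_pos: [502.7, 119.3, 85.9]
tcp_rot: [-3.141, -0.001, -2.958]
ft_force: [-0.6, 0.4, -0.4]
opening: 11.9
```

Call:
step_arm --increments '[1,0,0,0.4,0,0,0,1,0,0,0.8,0,0,0,1,0,0,1.1,0,0,0,1,0,0,1.1,0,0,0]'

```text
clock: 8.85
tool_pos: [502.8, 119.3, 75.0]
tcp_rot: [-3.141, -0.001, -2.958]
ft_force: [-0.5, -0.5, -0.5]
opening: 12.0
```

Call:
step_arm --increments '[1,0,0,0.1,0,0,0,1,0,0,0.2,0,0,0,1,0,0,0.3,0,0,0,1,0,0,0.3,0,0,0]'

```text
clock: 9.35
tool_pos: [503.0, 119.5, 72.4]
tcp_rot: [3.142, 0.0, -2.958]
ft_force: [0.2, -0.3, 0.0]
opening: 11.9
```

Call:
step_arm --increments '[1,0,0,0.1,0,0,0,1,0,0,0.1,0,0,0,1,0,0,0.1,0,0,0]'

```text
clock: 9.72
tool_pos: [503.2, 119.5, 72.2]
tcp_rot: [-3.141, 0.001, -2.958]
ft_force: [-2.4, 0.3, 5.4]
opening: 11.8
```

Contact at 5.4 N upward and TCP z about 72, which matches the expected home height. I'll release and rise.

Call:
step_arm --increments '[0.5,0,0,0,0,0,0,0.5,0,0,0,0,0,0,0.5,0,0,0,0,0,0,0.5,0,0,0,0,0,0,0.5,0,0,-3,0,0,0,0.5,0,0,-8,0,0,0,0.5,4.5,-6,-13,0,0,0,0.5,-4.5,-6,-13,0,0,0]'

```text
clock: 10.72
tool_pos: [535.2, 66.5, 201.8]
tcp_rot: [3.14, 0.001, -2.958]
ft_force: [1.8, 3.3, 1.6]
opening: 43.7
```

Call:
step_arm --increments '[0.5,0,0,0,0,0,0,0.5,0,0,0,0,0,0]'

```text
clock: 10.98
tool_pos: [540.8, 69.4, 197.3]
tcp_rot: [3.141, -0.002, -2.959]
ft_force: [-0.1, -0.0, -0.1]
opening: 43.7
```

```bash
python3 - <<'E'
from h import *
w=get_image("wrist"); print(tool()[0]); marks("wrist",["pin","cross_mark","pin_hole"]); cv2.imwrite("pics/w3.png",w[:,:,::-1])
cv2.imwrite("pics/c5.png",cv2.resize(w[60:240,160:440,::-1],(700,450),interpolation=cv2.INTER_CUBIC))
s=get_image("side"); marks("side",["pin"])
E
```

```text
[540.4049197   69.54597882 197.16786223]
wrist pin [(0.68, [504.7, 121.2, 37.1])]
wrist cross_mark [(0.58, [503.9, 50.4, 32.3]), (0.2, [503.9, 119.9, 37.4])]
wrist pin_hole [(0.79, [503.6, 119.3, 31.5]), (0.43, [377.9, 264.8, -4.1])]
side pin [(0.63, [570.8, -356.9, 25.1]), (0.47, [682.1, -183.8, 26.4]), (0.44, [506.0, 116.2, 33.6])]
```

View pics/c5.png

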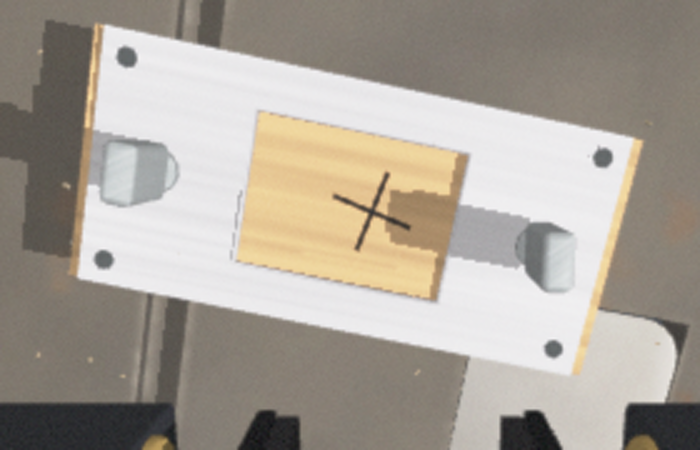

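The pin is seated upright with its collar on the plate at about (545,255) in the crop, and the cross is at (372,212). Next is the punch.

Call:
step_arm --increments '[0.3,1.1,-6,0,0,0,0,0.3,2.2,-12,0,0,0,0,0.3,3.3,-18,0,0,0,0,0.3,4.4,-24,0,0,0,0,0.3,5.4,-30,0,0,0,0,0.3,5.75,-32,0,0,0,0,0.3,5.75,-32,0,0,0,0,0.3,5.75,-32,0,0,0,0]'

```text
clock: 12.28
tool_pos: [543.0, -254.4, 198.0]
tcp_rot: [3.141, -0.0, -2.957]
ft_force: [-0.6, -0.2, -0.3]
opening: 61.0
```

```bash
python3 - <<'E'
from h import *
w=get_image("wrist"); p,t=tool(); marks("wrist",["punch"]); cv2.imwrite("pics/w4.png",w[:,:,::-1])
hsv=cv2.cvtColor(w[:,:,::-1].copy(),cv2.COLOR_BGR2HSV)
m=masks_of("wrist","punch")[0]["mask"]; ys,xs=np.nonzero(m); print(xs.min(),xs.max(),ys.min(),ys.max())
print(p, proj("wrist",[542,-255.5,127]),proj("wrist",[542,-255.5,61]))
plan([542,-255.5,98],100.4)
E
```

```text
wrist punch [(0.87, [539.3, -257.5, 53.1])]
308 329 177 216
[ 543.14860824 -254.13409237  198.086186  ] [318.67020144 205.76738826] [318.91891591 187.13166119]
shift cm [ 0.15 -0.11 10.03] turn deg [-0.   0.   0.2] from [ 543.3 -254.2  198.3] 100.6
```

Call:
step_arm --increments '[0.3,0.1,-0.1,3,0,0,0,0.3,0.1,-0.1,6,0,0,0,0.3,0.1,-0.1,10,0,0,0,0.3,0.1,-0.1,10,0,0,0,0.3,0.1,-0.1,10,0,0,0]'

```text
clock: 13.05
tool_pos: [543.5, -256.6, 99.6]
tcp_rot: [-3.14, 0.002, -2.956]
ft_force: [0.4, 0.1, 0.8]
opening: 61.0
```

Call:
step_arm --increments '[1,0,0,0,0,0,0,1,0,0,0,0,0,0,1,0,0,0,0,0,0,1,0,0,0,0,0,0,1,0,0,0,0,0,0,1,0,0,0,0,0,0,1,0,0,0,0,0,0,1,0,0,0,0,0,0]'

```text
clock: 14.05
tool_pos: [542.1, -256.6, 97.9]
tcp_rot: [3.141, -0.0, -2.958]
ft_force: [0.2, 0.9, 0.1]
opening: 14.4
```

Call:
step_arm --increments '[1,0,0,0,0,0,0,1,0,0,-5,0,0,0,1,0,0,-10,0,0,0,1,-0.3,6,-10,0,0,0,1,-0.6,12,-10,0,0,0,1,-0.9,18,-10,0,0,0,1,-1.2,24,-10,0,0,0,1,-1.65,30.9,-10,0,0,0]'

```text
clock: 15.05
tool_pos: [502.1, 45.1, 198.0]
tcp_rot: [3.142, 0.0, -2.958]
ft_force: [1.2, -0.4, -0.9]
opening: 14.4
```

Call:
step_arm --increments '[1,0,0,0,0,0,0,1,0,0,3,0,0,0,1,0,0,6,0,0,0,1,0,0,7.2,0,0,0,1,0,0,7.2,0,0,0,1,0,0,7.2,0,0,0]'

```text
clock: 15.8
tool_pos: [503.7, 43.5, 127.1]
tcp_rot: [3.142, 0.002, -2.958]
ft_force: [-0.8, 0.2, -1.4]
opening: 14.3
```

```bash
python3 - <<'E'
from h import *
w=get_image("wrist"); p,t=tool(); K=proj("wrist",p+t.apply([0,0,83])); print(p,"tip exp",K,"cross exp",proj("wrist",[501.7,50.1,30]),proj("wrist",[503.9,50.2,30]))
marks("wrist",["punch_point","cross_mark"])
s=get_image("side"); u=proj("side",p+t.apply([0,0,83])); print("side tip",u,"cross",proj("side",[502,50.1,30]))
cv2.imwrite("pics/w5.png",w[:,:,::-1]);cv2.imwrite("pics/s5.png",s[:,:,::-1])
U,V=map(int,u)
cv2.imwrite("pics/c6.png",np.hstack([cv2.resize(w[160:240,280:360,::-1],(480,480),interpolation=cv2.INTER_CUBIC),cv2.resize(s[V-36:V+12,U-16:U+16,::-1],(320,480),interpolation=cv2.INTER_CUBIC)])); print(U,V)
E
```

```text
[503.71686183  43.56045916 127.18911173] tip exp [320.11431297 203.5999397 ] cross exp [328.19466408 197.93414937] [327.8175506  200.45287007]
wrist punch_point []
wrist cross_mark [(0.71, [503.5, 49.9, 32.2])]
side tip [297.56730458 198.18047758] cross [296.56468576 201.22216386]
297 198
```

View pics/c6.png

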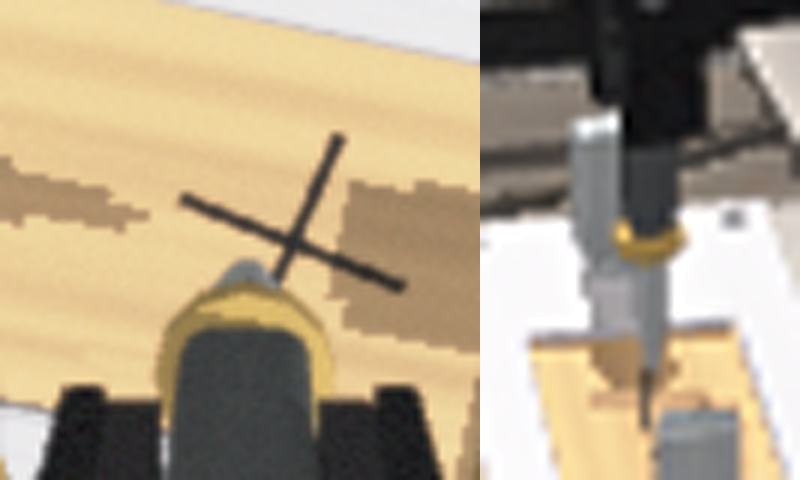

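```bash
python3 - <<'E'
from h import *
p,t=tool(); print(p)
for d in(-29,37,43,65,83): print(d,"side",proj("side",p+t.apply([0,0,d])).round(1),"wrist",proj("wrist",p+t.apply([0,0,d])).round(1))
a=np.linspace(0,2*np.pi,73)
for d,r in((37,10),(43,10),(65,5),(83,1)):
    q=np.array([proj("wrist",p+t.apply([r*np.cos(x),r*np.sin(x),d])) for x in a]); print(d,r,"rows",q[:,1].min().round(1),"cols",q[:,0].min().round(1),q[:,0].max().round(1))
C=ray("wrist",(328.7,200.0),30); print("cross",C, "in tool",t.inv().apply(C-p))
marks("side",["punch","cross_mark"])
im=cv2.imread("pics/w5.png"); print(im[196:216,320].tolist())
cv2.imwrite("pics/c7.png",cv2.resize(cv2.imread("pics/s5.png")[150:215,265:330],(600,600),interpolation=cv2.INTER_NEAREST))
E
```

```text
[503.27663437  43.60899629 126.87214573]
-29 side [296.8 162.6] wrist [320.3 269.1]
37 side [297.2 184.2] wrist [320.2 222.2]
43 side [297.2 186. ] wrist [320.1 219.3]
65 side [297.3 192.8] wrist [320.1 210. ]
83 side [297.4 198.3] wrist [320.1 203.6]
37 10 rows 207.5 cols 304.9 335.5
43 10 rows 205.0 cols 305.3 335.0
65 5 rows 203.5 cols 313.4 326.9
83 1 rows 202.4 cols 318.8 321.4
cross [502.78043741  50.88375728  30.        ] in tool [-0.66676656  7.21183918 96.87582658]
side punch [(0.44, [505.5, 45.6, 80.3])]
side cross_mark []
[[68, 86, 99], [55, 58, 66], [95, 122, 146], [155, 208, 236], [154, 210, 237], [154, 209, 236], [151, 201, 232], [130, 151, 167], [124, 125, 123], [118, 119, 117], [108, 119, 120], [74, 111, 129], [77, 128, 151], [110, 185, 218], [113, 189, 222], [109, 187, 220], [107, 182, 215], [81, 132, 158], [68, 96, 109], [66, 69, 68]]
```

View pics/c7.png

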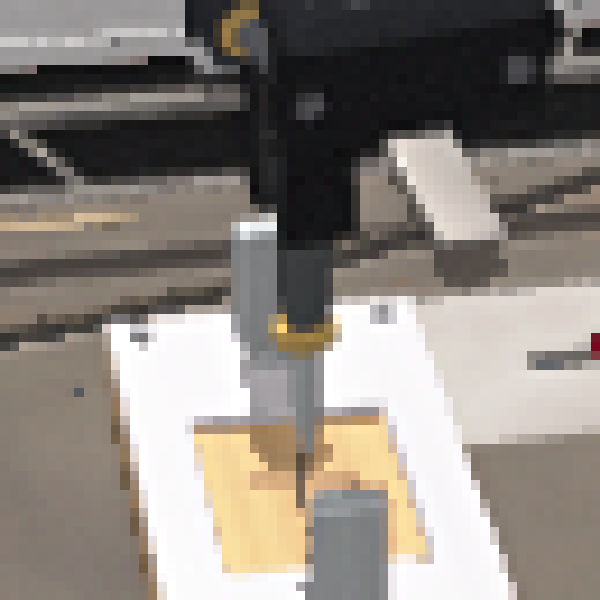

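The dark line in the side view turns out to be the cross's own line. The nose tip is at about (298,198.7), as predicted. I'll shift 7 mm sideways, lower, and recheck.

Call:
step_arm --increments '[1,-0.01,0.7,0,0,0,0,1,-0.01,0.7,0.4,0,0,0,1,-0.01,0.7,0.8,0,0,0,1,-0.01,0.7,0.8,0,0,0,1,-0.01,0.7,0.8,0,0,0]'

```text
clock: 16.73
tool_pos: [501.6, 50.3, 117.9]
tcp_rot: [-3.141, -0.0, -2.958]
ft_force: [0.1, -0.4, -1.9]
opening: 13.8
```

```bash
python3 - <<'E'
from h import *
w=get_image("wrist"); p,t=tool(); print(p,observe()["ft_force"])
s=get_image("side")
cv2.imwrite("pics/w6.png",w[:,:,::-1]);cv2.imwrite("pics/s6.png",s[:,:,::-1])
g=cv2.cvtColor(w[:,:,::-1].copy(),cv2.COLOR_BGR2GRAY)
# fit the two cross lines from dark pixels on the wood above the collar
m=(g<95); m[:183]=0; m[215:]=0; m[:,:300]=0; m[:,345:]=0
ys,xs=np.nonzero(m); print(len(xs))
print("tip px exp",proj("wrist",p+t.apply([0,0,83])))
marks("wrist",["cross_mark"])
cv2.imwrite("pics/c8.png",np.hstack([cv2.resize(w[175:225,295:345,::-1],(500,500),interpolation=cv2.INTER_CUBIC),cv2.resize(s[170:215,280:307,::-1],(300,500),interpolation=cv2.INTER_CUBIC)]))
E
```

```text
[501.68647744  50.3595862  118.00346751] [-0.15422941  1.25296014 -1.59538293]
96
tip px exp [320.08852933 203.53040803]
wrist cross_mark [(0.42, [501.7, 49.7, 31.4])]
```

View pics/c8.png

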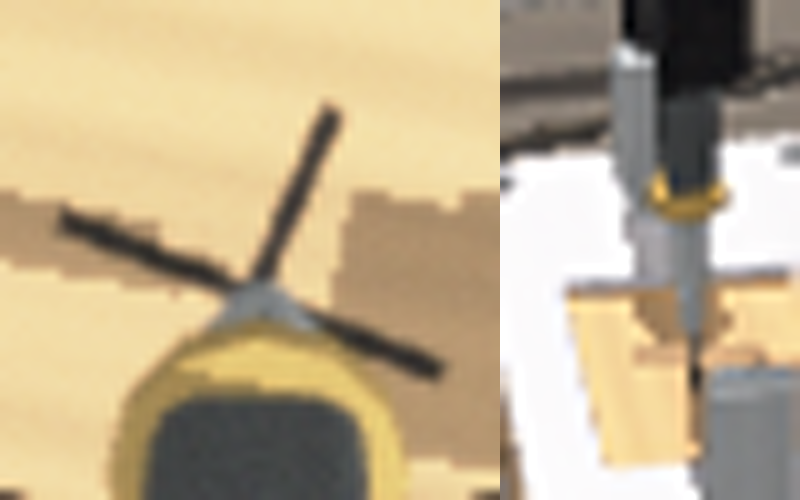

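The crossing is at about (320.1,204.0), and the nose axis is at column 320.6. The remaining correction is about (-0.5,-0.35) mm in the tool frame. I'll apply it and descend, watching force.

Call:
step_arm --increments '[1,-0.05,-0.03,0,0,0,0,1,-0.05,-0.03,0.2,0,0,0,1,-0.05,-0.03,0.3,0,0,0,1,-0.05,-0.03,0.3,0,0,0,1,-0.05,-0.03,0.3,0,0,0]'

```text
clock: 17.5
tool_pos: [502.2, 50.2, 115.0]
tcp_rot: [-3.142, -0.0, -2.958]
ft_force: [-0.1, -0.5, -1.4]
opening: 13.8
```

```bash
cat > f.py <<'E'
from h import *
P=[]
for i in range(5):
    get_image("wrist"); o=observe(); P.append([*o["tool_pos"],*o["ft_force"]])
print(np.mean(P,0).round(2),np.std(P,0).round(2))
E
python3 f.py
```

```text
[ 5.0218e+02  5.0210e+01  1.1505e+02  2.0000e-02 -2.0000e-01 -1.5700e+00] [0.01 0.01 0.01 0.62 0.35 0.47]
```

Call:
step_arm --increments '[1,0,0,0.1,0,0,0,1,0,0,0.1,0,0,0]'

```text
clock: 18.0
tool_pos: [502.1, 50.2, 113.9]
tcp_rot: [-3.142, -0.0, -2.958]
ft_force: [0.2, -0.1, -1.3]
opening: 14.5
```

```bash
python3 f.py
```

```text
[ 5.0215e+02  5.0190e+01  1.1399e+02 -1.4000e-01  8.0000e-02 -1.5100e+00] [0.02 0.02 0.03 0.34 0.48 0.74]
```

Call:
step_arm --increments '[1,0,0,0.1,0,0,0,1,0,0,0.1,0,0,0]'

```text
clock: 18.5
tool_pos: [502.2, 50.2, 113.0]
tcp_rot: [-3.142, -0.0, -2.958]
ft_force: [0.7, 0.1, -1.7]
opening: 14.0
```

```bash
python3 f.py
```

```text
[ 5.0213e+02  5.0190e+01  1.1298e+02 -6.0000e-02  1.6000e-01 -1.3000e+00] [0.01 0.01 0.02 0.58 0.2  0.43]
```

Baseline is about -1.45 N, with no contact yet at z = 113.0.

Call:
step_arm --increments '[1,0,0,0.05,0,0,0,1,0,0,0.1,0,0,0,1,0,0,0.1,0,0,0]'

```text
clock: 19.12
tool_pos: [502.3, 50.2, 112.3]
tcp_rot: [-3.142, 0.0, -2.958]
ft_force: [-0.4, 0.3, 0.8]
opening: 14.2
```

```bash
python3 f.py
```

```text
[ 5.0231e+02  5.0240e+01  1.1220e+02 -2.5000e-01 -1.9000e-01  8.2000e-01] [0.02 0.01 0.04 0.18 0.46 0.35]
```

Call:
step_arm --increments '[1,0,0,0.1,0,0,0,1,0,0,0.1,0,0,0]'

```text
clock: 19.62
tool_pos: [502.3, 50.2, 111.0]
tcp_rot: [-3.142, 0.0, -2.958]
ft_force: [0.5, 0.4, 2.1]
opening: 14.3
```

```bash
python3 f.py
```

```text
[ 5.0225e+02  5.0220e+01  1.1107e+02  7.0000e-02 -1.3000e-01  1.3800e+00] [0.   0.02 0.01 0.7  0.53 0.55]
```

Contact came at about z = 112.7. Before pressing I'll check the alignment numerically from the visible cross arms.

```bash
cat > x.py <<'E'
from h import *
def cross():
    w=get_image("wrist"); p,t=tool(); g=cv2.cvtColor(w,cv2.COLOR_RGB2GRAY).astype(float)
    # px region; arms known roughly: up-right arm, left arm, right arm
    def fit(box,axis):
        x0,x1,y0,y1=box; s=g[y0:y1,x0:x1]; base=np.median(s,axis=0 if axis=='h' else 1,keepdims=True)
        wt=np.clip(base-s-45,0,None); yy,xx=np.mgrid[y0:y1,x0:x1]
        if axis=='h': return np.polyfit(xx.ravel(),yy.ravel(),1,w=np.sqrt(wt.ravel()))
        return np.polyfit(yy.ravel(),xx.ravel(),1,w=np.sqrt(wt.ravel()))
    return g,fit,p,t
g,fit,p,t=cross()
np.set_printoptions(linewidth=250)
print(p); print(g[180:216,298:344:1].astype(int)[::2, ::2])
print("axis@82,83",[proj("wrist",p+t.apply([0,0,d])).round(2).tolist() for d in(78,81.5,83)])
m=(g<85).astype(np.uint8); m[:183]=0; m[206:]=0; m[:,:298]=0; m[:,344:]=0
ys,xs=np.nonzero(m); 
A=[(x,y) for x,y in zip(xs,ys) if y<200 and x>318]; B=[(x,y) for x,y in zip(xs,ys) if (x<317 or x>324) and y>193]
print(A,B)
a=np.polyfit([q[1] for q in A],[q[0] for q in A],1); b=np.polyfit([q[0] for q in B],[q[1] for q in B],1)
x=(a[0]*b[1]+a[1])/(1-a[0]*b[0]); y=b[0]*x+b[1]; print("crossing px",x,y,a,b)
C=ray("wrist",(x,y),30); print("cross in tool",t.inv().apply(C-p).round(2))
E
python3 x.py
```

```text
[502.23684198  50.22924731 111.06163258]
[[224 222 221 219 218 219 219 217 217 216 217 217 216 216 217 218 219 220 221 222 224 224 225]
 [225 225 225 225 224 223 223 222 221 219 219 219 218 217 217 215 217 216 217 216 218 219 220]
 [225 225 224 225 224 225 225 224 225 224 224 222 222 220 219 218 219 216 217 218 216 217 217]
 [223 223 225 226 225 226 226 224 226 225 225 225 226 226 223 192 220 220 221 219 221 219 218]
 [218 219 220 220 222 223 224 224 225 225 226 225 225 225 192  63 220 226 225 225 224 222 222]
 [215 214 215 215 217 216 218 219 220 223 224 224 224 225 109 132 226 225 226 226 227 226 228]
 [217 216 217 216 217 214 215 214 214 216 216 218 221 213  71 215 224 224 225 224 226 227 227]
 [161 213 217 217 216 216 217 216 216 214 214 211 212 125  97 216 217 216 221 222 223 223 222]
 [152 204 211 214 216 216 217 218 218 217 218 216 211  63 175 213 167 152 160 160 209 215 165]
 [154 106  59  86 152 162 167 210 210 217 216 217 152  87 212 217 164 151 149 146 149 145 146]
 [158 153 126  63  46  70 117 148 206 217 214 213  85 178 216 216 163 151 153 152 151 152 154]
 [165 163 161 
[... 1791 characters left out ...]
.int64(201)), (np.int64(309), np.int64(201)), (np.int64(310), np.int64(201)), (np.int64(311), np.int64(201)), (np.int64(309), np.int64(202)), (np.int64(310), np.int64(202)), (np.int64(311), np.int64(202)), (np.int64(312), np.int64(202)), (np.int64(313), np.int64(202)), (np.int64(311), np.int64(203)), (np.int64(312), np.int64(203)), (np.int64(313), np.int64(203)), (np.int64(314), np.int64(203)), (np.int64(315), np.int64(203)), (np.int64(314), np.int64(204)), (np.int64(315), np.int64(204)), (np.int64(316), np.int64(204)), (np.int64(316), np.int64(205))]
crossing px 322.3600878778929 200.56886615700276 [ -0.42864529 408.33298862] [1.29417984e-03 2.00151674e+02]
cross in tool [ 3.    1.77 81.06]
```

```bash
sed -i 's/m\[206:\]=0/m[215:]=0/; s/B=\[.*$/B=[(x,y) for x,y in zip(xs,ys) if (x<317 and y<206) or (x>328 and y>206)]/; s/^print(A,B)//; s/^print(p); print(g.*$//' x.py; python3 x.py
```

```text
axis@82,83 [[320.11, 205.25], [320.11, 204.06], [320.1, 203.56]]
crossing px 319.91316344845814 205.65688135840998 [ -0.44926569 412.30774366] [ 0.40385508 76.4583259 ]
cross in tool [-1.18 -0.15 81.05]
```

In the tool frame the crossing appears at (-1.2,-0.15) mm and the punch axis at about (-1,+0.3) mm, so they agree within about 0.5 mm. Now I'll press on to half travel.

Call:
step_arm --increments '[1,0,0,0.1,0,0,0,1,0,0,0.2,0,0,0,1,0,0,0.3,0,0,0,1,0,0,0.3,0,0,0,1,0,0,0.3,0,0,0]'

```text
clock: 20.6
tool_pos: [502.3, 50.2, 108.1]
tcp_rot: [3.142, 0.0, -2.958]
ft_force: [0.2, 1.2, 3.3]
opening: 14.5
```

```bash
python3 f.py; python3 x.py; python3 f.py
```

```text
[ 5.0225e+02  5.0240e+01  1.0810e+02 -1.8000e-01 -2.1000e-01  2.3500e+00] [0.01 0.01 0.01 0.28 0.52 0.59]
axis@82,83 [[320.11, 205.29], [320.1, 204.1], [320.1, 203.6]]
crossing px 319.9768172018687 206.6527680906455 [ -0.44178525 411.27296248] [ 0.4019597  78.03498399]
cross in tool [-1.12 -0.1  78.05]
[5.0222e+02 5.0220e+01 1.0805e+02 1.5000e-01 2.9000e-01 2.0900e+00] [0.01 0.01 0.02 0.44 0.69 0.33]
```

Call:
step_arm --increments '[1,0,0,0.04,0,0,0,1,0,0,0.04,0,0,0,1,0,0,0.04,0,0,0,1,0,0,0.04,0,0,0]'

```text
clock: 21.65
tool_pos: [502.2, 50.2, 107.7]
tcp_rot: [3.142, 0.0, -2.958]
ft_force: [-0.0, -0.5, 3.6]
opening: 14.2
```

```bash
python3 f.py; python3 f.py; python3 - <<'E'
from h import *
get_image("top"); marks("top",["wax_tin","sanding_block"]); get_image("wrist"); marks("wrist",["pin","punch"]); print(observe()["clock"])
E
```

```text
[ 5.0218e+02  5.0210e+01  1.0763e+02 -1.2000e-01 -4.0000e-02  2.1400e+00] [0.   0.01 0.01 0.67 0.57 0.56]
[5.0218e+02 5.0220e+01 1.0763e+02 3.0000e-02 3.3000e-01 2.2600e+00] [0.   0.01 0.01 0.28 0.57 0.46]
top wax_tin []
top sanding_block [(0.91, [677.9, -86.6, 1.4])]
wrist pin [(0.59, [501.6, 122.3, 36.5])]
wrist punch [(0.95, [500.8, 50.5, 62.5])]
22.45
```

Force (about 3.65 N net) and height (about 4.9 mm past contact) both indicate roughly half travel, so I'm handing in.

```bash
python3 -c "
from bench import *
print(hand_in())"
```

```text
the job is handed in; nothing more can be done
None
```

I handed the job in at about 22.5 s on the clock. The steel pin is in the template's empty hole and released. The punch is held upright on the cross with its nose pressed about halfway in.

- **Pin:** It met the plate at TCP z ≈ 72 mm with about 5 N, which is the expected home height. After release, the picture showed it upright with its collar on the plate. The last wrist landmark put its origin about 36 mm above the table, against 34 mm when home.
- **Punch position:** The crossing and the punch axis agreed within about 0.5 mm in the wrist picture, after allowing for an apparent 1 mm camera bias. The point itself was hidden behind the collar, so the real uncertainty is about 1 mm.
- **Nose travel:** The TCP is about 4.9 mm below first contact. The net force of about 3.65 N suggests nearer 4.1 mm. The two differ slightly, but both are near half travel and well short of firing.
- **Bystanders:** The sanding block is where it was. The last top view did not detect the wax tin and I did not recheck the dowel, though no move was aimed at either and no unexpected force showed in the readings.

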